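# Open the dead cash drawer through its blind rear release slot

## Task

The cash drawer will not open from the till, so use its manual release: take the steel rod from the mat, feel along the drawer's back (the side turned to the robot) with a light hand until the rod drops into the release slot, and push it in until the catch lets go and the drawer springs open. Then draw the rod out and lay it gently back on the mat, leaving everything else on the table where it is; do not force the rod, thin sheet and catch bend.

Things in the scene. Friction and masses are not known exactly. Their poses are not given: they have to be found in the camera images.
- rod_handle (a point): The release rod: black flat-sided handle 100 mm long, 24 mm wide, 30 mm tall, with a round-nosed steel shaft 8 mm thick and 100 mm long out of the middle of its front end; 80 to 170 g, balance point 25 mm ahead of the handle's centre. This point is the handle's centre, 15 mm above the mat's top as it lies. x axis: along the rod from handle to tip; z: up as it lies.
- rod_tip (a point): The very tip of the rod, 150 mm from the handle's centre along the rod; same axes.
- rod_mid (a point): Half-way along the whole rod (50 mm ahead of the handle's centre); same axes.
- rod: The whole release rod (handle and shaft); origin under the handle's centre, 15 mm below it; same axes.
- mat: Thin dark rubber counter mat, 280 mm (its x) by 210 mm (its y), 3 mm thick, on which the rod lies; origin at the centre of its underside. It stands left or right of the robot.
- till: The cash drawer: dark sheet-steel case 300 mm deep (x), 330 mm wide (y), 95 mm tall, fast on the table, a receipt printer on its top from 135 mm behind the back face on. Its flat upright back looks to the robot, its drawer front away. Origin: middle of the lower edge of the back, on the table. x axis: from the back to the drawer front; z up.
- rear_mid (a point): Middle of the back face, 50 mm above the table; axes as the till's (x points square into the case). The release slot, an upright hole 11 mm wide and 22 mm tall through the 4 mm back sheet, has its centre at this height but up to 45 mm to either side along y: it differs from unit to unit and is not measured. The back is smooth and flush 65 mm to either side of this point.
- drawer (a joint): How far the drawer is open, m: 0 shut (it may rattle 1 mm); let go, it springs out to 0.10, away from the robot, and stays. The catch that holds it has a steel tab 35 mm behind the back face, behind the slot: the rod's tip must push the tab 4 to 6 mm, against 4 to 12 N, and meets a hard stop after about 8 mm.
- singles: Bystander: stack of eight square 180 mm record sleeves, 24 mm high; origin under its centre.
- tape: Bystander: roll of tape, 48 mm across, 19 mm high, on the mat beside the rod's tip; origin under its centre.
- marker_a: Bystander: marker pen 130 mm long, 17 mm thick, lying on top of the till's case.
- marker_b: Bystander: marker pen of the same kind, lying on the table.
- mug: Bystander: white mug, 82 mm across, 95 mm high; origin under its centre.
- stapler: Bystander: stapler 130 mm long, 54 mm high; origin under its centre.

How it is judged:
By the outcome, as a careful person would: the job done as asked, in the order asked, and still so for the second after the job is handed in, with the robot touching nothing.
It also fails if it takes over 72 s, if anything falls off the work surface, if the arm or the gripper's body presses on something with over 40 N, if the wrist force passes 120 N, or if a joint passes its speed limit or range.

## Robot

A 7-joint arm with a two-finger parallel gripper is mounted at the origin on the work surface. World frame = base frame: x ahead of the robot, y to its left, z up, the work surface at z = 0. Lengths are in m, angles in rad, forces in N, time in s.
With the tool pointing down it reaches from about 0.4 to 0.85 m from the base axis. Payload 4.5 kg.
Tool frame: the origin (TCP) lies at the centre of the arm's flange, where the gripper is bolted on; the fingertips stand r.tcp_to_tips ahead of it and the grasp point (between the pads) lies 147 mm ahead of it (r.tcp_to_tips is the distance from the TCP to the fingertips, in m); x points along the fingers, y is the direction in which the jaws open and shut, and the axes are right-handed (so a half turn about x gives the same grasp; the last joint's range is limited). The gripper opens to 88 mm and grips with 3 to 60 N. Pads are 18 mm wide; open, the fingers measure 123 mm over their backs; the gripper's body (75 mm by 187 mm) begins 45 mm behind the grasp point.
Start: joints at [1.15, 0.689, -0.195, 1.565, 0.157, 0.902, -0.215], TCP at [0.275, -0.561, 0.405] pointing down, gripper open.
Joint ranges: [-3.01, 3.01], [-0.46, 2.08], [-1.47, 1.51], [0.13, 2.56], [-1, 4.14], [0.04, 2.09], [-2.66, 2.66]. Speed limits (rad/s): [2.57, 2.57, 3.14, 3.14, 3.14, 3.14, 3.14].

## Interface

Orientations are given as a unit quaternion [x, y, z, w].
In Python, from plant import r, eyes gives the robot as it stands.
- The arm moves only by the tool carry_out, never from a script. Its argument "targets" is text: rows parted by semicolons, each of 5 numbers parted by spaces: the opening, from 0 (shut) to 1 (fully open), then the shift along the tool's x, y, z in mm, then the turn about the tool's x in rad. A call has 1 to 20 rows; each row shifts and turns the commanded pose from where the row before left it, along the tool's axes as they then stand; what a row does not reach is not made up. A row lasts 1/12 s, in which the tool goes at most 41.7 mm and 7.16 degrees, less where a joint would pass 70% of its speed; a pose out of reach is approached as far as the arm can. A call is refused whole if a number of a shift passes 41.7 or a number of a turn 0.125, either way. A call with a gripper value outside its range is refused whole. The fingers move at their own pace and stop on an object; "force" is the grip in N (left out, the last holds). Time passes only in rows, so rows that do not move let the fingers close. It gives the time, the measured TCP pose, the force and the opening at its end, in the units of the state.
- r.get_state(): the state, without advancing time (a new reading comes with each control period).
- eyes.snapshot(name): name is "scene" or "side" or "wrist"; returns (picture, depth): 480x640x3 uint8, blue, green, red; 480x640 float32, m along the optical axis (not along the pixel's ray), 0 where there is no reading.
- eyes.camera_params(name): a dict with "intrinsics" (3x3 intrinsics, pixels), "rvec" (rotation vector, rad) and "tvec" (3), from world to camera coordinates, as OpenCV has them; the wrist camera has in their place "T_tool_cam" (4x4, takes a point from camera to tool coordinates, whose origin is the TCP and whose axes are the tool frame's). Camera axes: x right, y down, z forward; pixel columns grow to the right and rows downward; lengths in m; the calibration is good to about 2 mm. A picture is of the moment at which its call begins: read the wrist's pose just before it. camera_params takes no time and is no camera call.
- r.finish_job(): hands the job in, once; it reports no verdict.
The state is a dict: "clock": time; "q": joint angles; "qd": joint speeds; "joint_torque": joint torques, N m; "tool_pos": TCP position; "eef_rot": TCP orientation; "contact_force": force on the tool from outside, world axes, zero at the start; "moment": the same for the moment, N m; "opening": opening from 0.0 (shut) to 1.0 (fully open).
Only numpy, scipy, OpenCV 4.12 (cv2) and the standard library are available. Lean on these libraries where they do the work, as an engineer would, in place of code of your own. Each camera call takes 0.05 s, during which the arm holds its last target.

## Working session

There is one attempt and no reset: what is moved stays moved. The work goes in short steps, Python scripts to look and compute and a tool call to move; the robot and the scene stay as the last step left them, time stands still between calls to the robot, and variables do not carry over. Pictures are saved under pics/ and viewed, and the job is handed in when it is done.

Besides the shell and the picture viewer there is one more tool, called as name(argument=value, ...), one argument or row to a line, values as JSON. carry_out: Moves the arm, as the interface text tells. Its arguments: {"type":"object","properties":{"targets":{"type":"string"},"force":{"type":"number"}},"required":["targets"]}

```bash
ls; mkdir -p pics
python3 - <<'E'
from plant import r, eyes
import cv2,numpy as np
print(r.get_state(), r.tcp_to_tips)
for n in("scene","side","wrist"):
    p,d=eyes.snapshot(n); cv2.imwrite(f"pics/{n}0.png",p); np.save(f"pics/{n}0.npy",d)
    print(n,eyes.camera_params(n))
E
```

```text
pics
{'clock': 0.0, 'q': array([ 1.14978448,  0.68998397, -0.1944762 ,  1.56629745,  0.15729288,
        0.90249291, -0.21513014]), 'qd': array([ 0.00170706,  0.00043902, -0.00224208,  0.00168737,  0.00058466,
        0.00046286, -0.00108802]), 'joint_torque': array([ 7.39583338e-04, -5.27564228e+01, -1.26647919e+00, -1.53427756e+01,
       -5.25984087e-02,  6.71401926e-03,  1.61632479e-04]), 'tool_pos': array([ 0.2743831 , -0.56120448,  0.40392122]), 'eef_rot': array([-0.68870774, -0.16002721,  0.68909326, -0.15881881]), 'contact_force': array([-0.34141687,  0.50506391,  0.57227312]), 'moment': array([-0.03693296,  0.03221918, -0.06356583]), 'opening': 1.003258584347992} 0.166
scene {'intrinsics': array([[452.79937782,   0.        , 313.12896197],
       [  0.        , 452.79937782, 241.47272912],
       [  0.        ,   0.        ,   1.        ]]), 'rvec': array([ 1.66294638,  2.16307582, -0.62365953]), 'tvec': array([ 0.15885904, -0.39139874,  1.42678615])}
side {'intrinsics': array([[607.22034911,   0.        , 325.88607497],
       [  0.        , 607.22034911, 231.47959577],
       [  0.        ,   0.        ,   1.        ]]), 'rvec': array([ 0.80409733, -2.58166806,  1.04635552]), 'tvec': array([0.46205296, 0.28836772, 1.28050906])}
wrist {'intrinsics': array([[408.31911653,   0.        , 322.39749661],
       [  0.        , 408.31911653, 248.97407036],
       [  0.        ,   0.        ,   1.        ]]), 'T_tool_cam': array([[ 1.14342615e-03, -2.58970257e-01,  9.65884620e-01,
         2.07644258e-02],
       [ 9.99999335e-01,  4.40182216e-04, -1.06579115e-03,
         1.23504781e-03],
       [-1.49157023e-04,  9.65885196e-01,  2.58970588e-01,
        -6.64472173e-02],
       [ 0.00000000e+00,  0.00000000e+00,  0.00000000e+00,
         1.00000000e+00]])}
```

View pics/scene0.png

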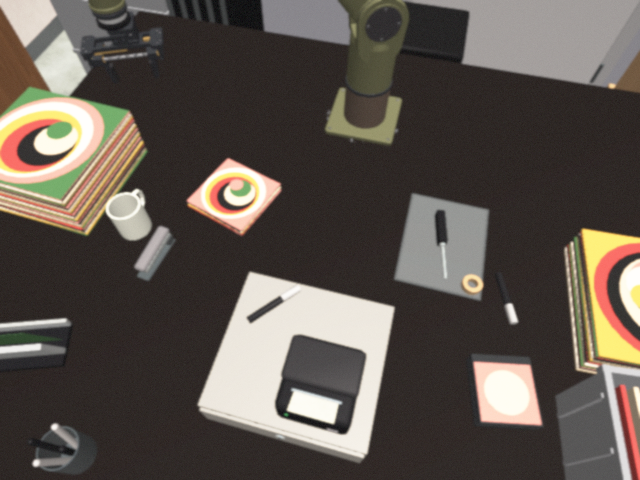

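View pics/side0.png

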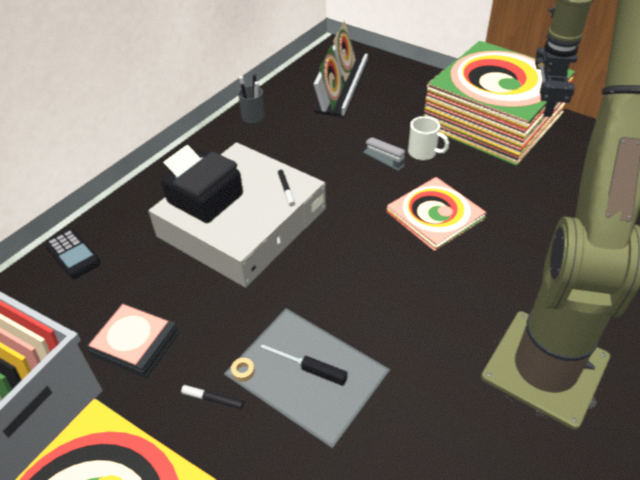

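View pics/wrist0.png

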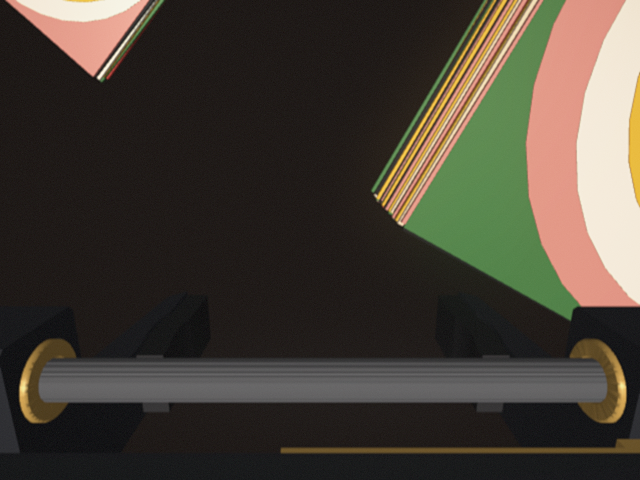

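The scene view shows the rod on the mat: handle near (441,225), tip near (445,276), with the tape at (473,284). The till is near (300,360). Now I'll measure.

```bash
cat > h.py <<'E'
import cv2,numpy as np
from scipy.spatial.transform import Rotation as R
from plant import r, eyes
def cam(n):
    c=eyes.camera_params(n);K=c["intrinsics"]
    if n=="wrist":
        s=r.get_state();T=np.eye(4);T[:3,:3]=R.from_quat(s["eef_rot"]).as_matrix();T[:3,3]=s["tool_pos"]
        W=T@c["T_tool_cam"];return K,W[:3,:3],W[:3,3]
    M=cv2.Rodrigues(c["rvec"])[0];return K,M.T,-M.T@c["tvec"]
def ray(C,uv,z):
    K,Rw,o=C;uv=np.atleast_2d(uv).astype(float)
    d=(Rw@np.linalg.inv(K)@np.c_[uv,np.ones(len(uv))].T).T
    return o+d*((z-o[2])/d[:,2])[:,None]
def proj(C,P):
    K,Rw,o=C;p=(np.atleast_2d(P)-o)@Rw@K.T;return p[:,:2]/p[:,2:]
def cloud(C,d):
    K,Rw,o=C;v,u=np.mgrid[:480,:640]
    p=np.stack([(u-K[0,2])/K[0,0]*d,(v-K[1,2])/K[1,1]*d,d],-1)
    return p@Rw.T+o
E
python3 - <<'E'
from h import *
np.set_printoptions(precision=4,suppress=True)
for n,pts in (("scene",dict(butt=(441,211,.018),hfront=(442,243,.018),tip=(445.5,277,.018),tape=(473,284,.022),tillTL=(251,275,.095),tillTR=(395,308,.095),m1=(412,195,.003),m2=(490,208,.003),m3=(481,298,.003),m4=(396,279,.003),mk1=(500,275,.01),mk2=(514,322,.01))),
 ("side",dict(butt=(346,377,.018),hfront=(303,363,.018),tip=(262,347,.018),tape=(243,369,.022),tillR=(246,252,.095),tillL=(326,187,.095),tillRb=(244,277,0)))):
    C=cam(n)
    for k,(u,v,z) in pts.items(): print(n,k,ray(C,(u,v),z)[0])
s=cv2.imread("pics/side0.png");cv2.imwrite("pics/z1.png",cv2.resize(s[160:300,150:350],None,fx=4,fy=4,interpolation=2))
cv2.imwrite("pics/z2.png",cv2.resize(s[300:420,200:400],None,fx=4,fy=4,interpolation=2))
s=cv2.imread("pics/scene0.png");cv2.imwrite("pics/z3.png",cv2.resize(s[180:330,380:540],None,fx=5,fy=4,interpolation=2))
E
```

```text
scene butt [0.3182 0.2736 0.018 ]
scene hfront [0.4191 0.2872 0.018 ]
scene tip [0.5153 0.3061 0.018 ]
scene tape [0.5197 0.3714 0.022 ]
scene tillTL [ 0.6688 -0.1319  0.095 ]
scene tillTR [0.6651 0.1944 0.095 ]
scene m1 [0.2719 0.1919 0.003 ]
scene m2 [0.2616 0.4039 0.003 ]
scene m3 [0.5417 0.3976 0.003 ]
scene m4 [0.5435 0.1913 0.003 ]
scene mk1 [0.4703 0.437  0.01  ]
scene mk2 [0.588  0.4737 0.01  ]
side butt [0.3285 0.2636 0.018 ]
side hfront [0.4217 0.287  0.018 ]
side tip [0.5183 0.3049 0.018 ]
side tape [0.5147 0.3712 0.022 ]
side tillR [0.6742 0.1608 0.095 ]
side tillL [ 0.6507 -0.1271  0.095 ]
side tillRb [0.6901 0.1656 0.    ]
```

View pics/z1.png

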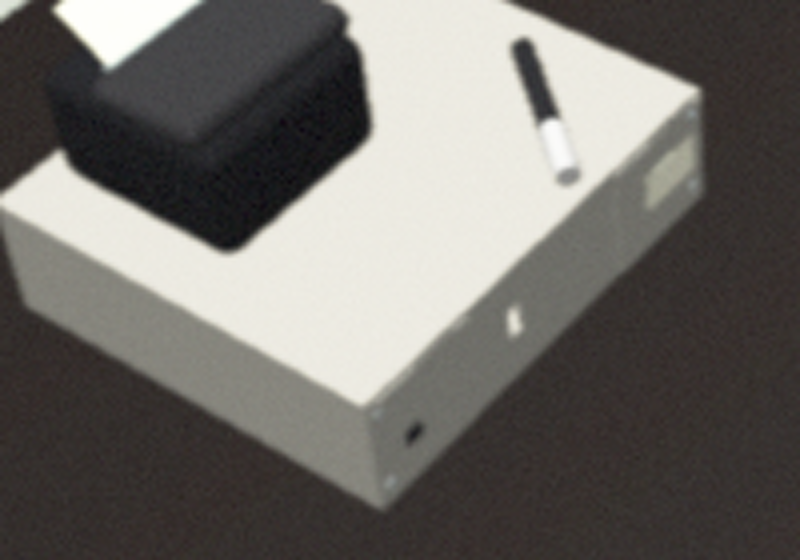

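View pics/z2.png

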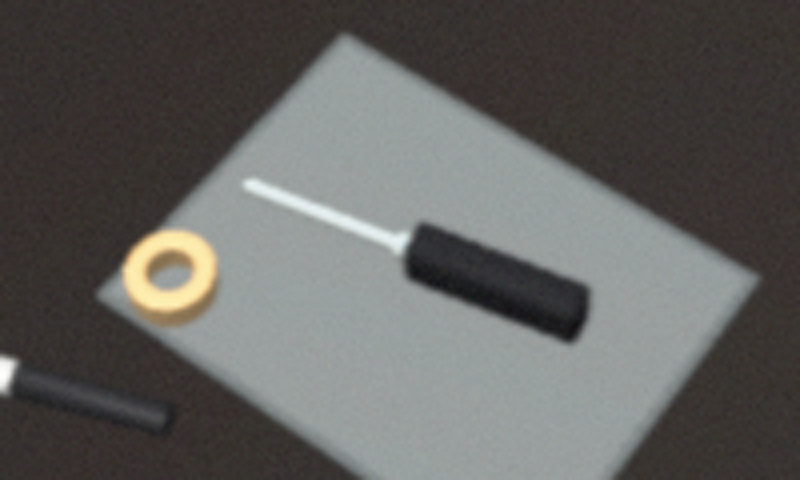

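View pics/z3.png

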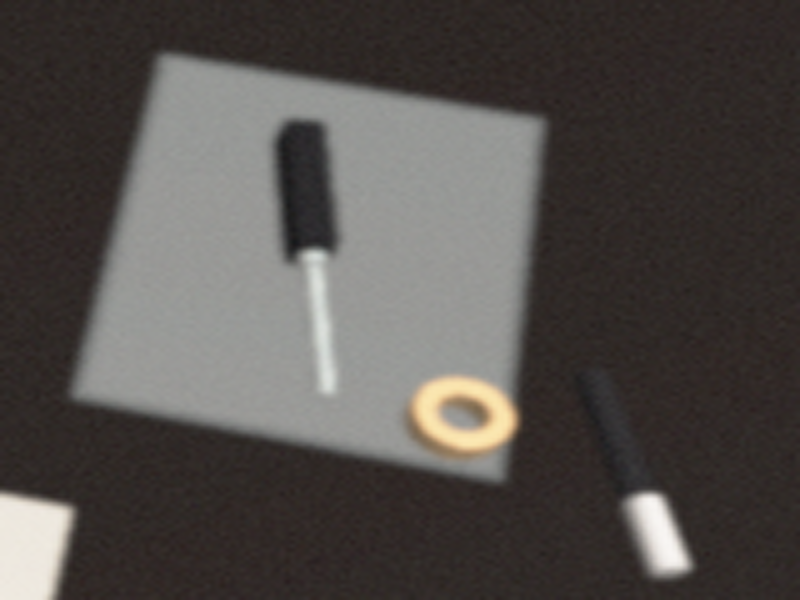

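Run:
```python
from h import *
np.set_printoptions(precision=4,suppress=True)
C=cam("side")
f=lambda x,y:(150+x/4-.375,160+y/4-.375)
for k,(x,y,z) in dict(R=(365,405,.095),L=(699,90,.095),Rb=(383,510,0),Lb=(703,187,0)).items(): print(k,f(x,y),ray(C,f(x,y),z)[0])
Cs=cam("scene")
for k,z,p in (("TL",.095,(248.5,274.5)),("TR",.095,(395,308))): print(k,ray(Cs,p,z)[0])
d=np.load("pics/side0.npy");P=cloud(C,d)
for (x,y) in [(440,420),(480,350),(550,310),(580,260),(514,321),(620,200)]:
    u,v=map(round,f(x,y));print((x,y),d[v,u],P[v,u])
ds=np.load("pics/scene0.npy");Q=cloud(Cs,ds)
for uv in [(260,285),(385,315),(441,225),(473,284),(430,260)]: print(uv,Q[uv[1],uv[0]])
```

```text
R (240.875, 260.875) [0.6661 0.1883 0.095 ]
L (324.375, 182.125) [ 0.665  -0.1403  0.095 ]
Rb (245.375, 287.125) [0.6669 0.1879 0.    ]
Lb (325.375, 206.375) [ 0.6699 -0.1489  0.    ]
TL [ 0.6691 -0.1377  0.095 ]
TR [0.6651 0.1944 0.095 ]
(440, 420) 1.4586126 [0.6645 0.1317 0.0284]
(480, 350) 1.4645072 [0.6649 0.0894 0.0539]
(550, 310) 1.514101 [0.6638 0.0256 0.0345]
(580, 260) 1.5248839 [ 0.6644 -0.0094  0.0475]
(514, 321) 1.5356541 [0.6893 0.0318 0.014 ]
(620, 200) 1.5377654 [ 0.6647 -0.0535  0.0646]
(260, 285) [ 0.6879 -0.1041  0.0959]
(385, 315) [0.6865 0.1764 0.0946]
(441, 225) [0.3747 0.2763 0.0326]
(473, 284) [0.5097 0.3756 0.0052]
(430, 260) [0.4685 0.2656 0.0044]
```

The bright rectangle in the side view, near pixel (278,240), reads deeper than the face, so it is a real opening. I'll measure it, the face plane and the rod.

Run:
```python
from h import *
np.set_printoptions(precision=4,suppress=True)
C=cam("side");K,Rw,o=C
img=cv2.imread("pics/side0.png");d=np.load("pics/side0.npy");P=cloud(C,d)
m=np.zeros((480,640),bool);m[190:290,240:330]=1
sel=m&(abs(P[...,0]-.6645)<.006)&(P[...,2]>.015)&(P[...,2]<.085)&(P[...,1]>-.12)&(P[...,1]<.17)
p=P[sel]
A=np.c_[p[:,1],np.ones(len(p))];c=np.linalg.lstsq(A,p[:,0],rcond=None)[0]
A3=np.c_[p[:,1:],np.ones(len(p))];c3=np.linalg.lstsq(A3,p[:,0],rcond=None)[0]
print(len(p),"x=a*y+b",c,c3,np.std(p[:,0]-A@c), p.min(0),p.max(0))
def face(uv):
    dd=Rw@np.linalg.inv(K)@[*uv,1]; t=(c[0]*o[1]+c[1]-o[0])/(dd[0]-c[0]*dd[1]); return o+t*dd
g=img[225:256,268:290].min(2); print(g[2:28,3:20])
for th in (150,170,190):
    v,u=np.where(g>th);
    pts=np.array([face((a+268,b+225)) for a,b in zip(u,v)]); print(th,len(u),pts.mean(0),pts.min(0),pts.max(0))
print((d[230:250,270:288]*1000).astype(int))
# rod
for n in("scene","side"):
    C=cam(n);d=np.load(f"pics/{n}0.npy");im=cv2.imread(f"pics/{n}0.png").astype(int);Q=cloud(C,d)
    box=(Q[...,0]>.3)&(Q[...,0]<.55)&(Q[...,1]>.22)&(Q[...,1]<.34)
    h=box&(im.max(2)<70)&(Q[...,2]>.024);q=Q[h];print(n,"handle",len(q),q.mean(0),np.median(q[:,2]))
    e,vv=np.linalg.eigh(np.cov(q[:,:2].T));print(vv[:,1],np.degrees(np.arctan2(*vv[::-1,1])))
    s=box&(im.min(2)>175);v,u=np.where(s);q=ray(C,np.c_[u,v],.020);print("shaft",len(q),q.mean(0),q.min(0),q.max(0));e,vv=np.linalg.eigh(np.cov(q[:,:2].T));print(np.degrees(np.arctan2(*vv[::-1,1])))
```

```text
1532 x=a*y+b [0.0019 0.6654] [0.0019 0.0036 0.6652] 0.0016451075625747945 [ 0.6602 -0.1198  0.0151] [0.6705 0.1696 0.085 ]
[[226 226 226 224 218 191 152 120 103 104 108 103 101 104 105 106 102]
 [225 226 225 217 190 150 121 107 103 104 104 106 104 105 106 101 104]
 [226 225 219 191 151 121 106 103 103 105 103 102 107 104 103 105 103]
 [224 218 192 151 120 106 104 105 105 107 103 106 103 103 103 103 102]
 [218 192 151 120 106 103 103 105 104 105 103 103 106 104 107 102 103]
 [191 154 119 107 105 104 104 106 105 103 108 105 105 104 103 103 105]
 [151 120 105 109 107 104 103 105 104 107 105 105 100 105 105 106 104]
 [116 108 107 105 105 106 103 104 105 104 102 105 101 106 103 102 103]
 [103 104 105 103 103 102 106 113 113 110 106 105 106 104 104 103 104]
 [107 107 107 106 103 106 118 130 130 117 104 104 103 105 106 106 104]
 [108 105 103 100 106 116 153 164 148 122 107 104 103 105 107 104 105]
 [105 105 106 100 109 126 175 194 167 127 108 103 101 104 105 104 105]
 [101 106 107 103 106 132 188 210 178 125 110 106 105 104 102 104 102]
 [103 105 106 105 105 129 184 211 185 137 112 103 103 
[... 2689 characters left out ...]

  1530 1522 1534 1535]
 [1464 1470 1478 1477 1487 1484 1491 1491 1498 1506 1506 1513 1516 1523
  1533 1530 1529 1533]
 [1465 1475 1481 1484 1487 1490 1493 1500 1499 1511 1514 1519 1519 1528
  1523 1532 1527 1528]
 [1471 1475 1478 1481 1483 1497 1495 1501 1504 1504 1517 1519 1523 1536
  1529 1531 1531 1523]]
scene handle 252 [0.378  0.2763 0.0322] 0.03265690251900011
[-0.9836 -0.1805] -169.60171969047258
shaft 111 [0.4707 0.2969 0.02  ] [0.4198 0.2847 0.02  ] [0.5195 0.3069 0.02  ]
-170.06641187455318
side handle 498 [0.3717 0.2809 0.0328] 0.03327822209676956
[-0.9824 -0.187 ] -169.2234443289329
shaft 170 [0.4729 0.2945 0.02  ] [0.4275 0.2805 0.02  ] [0.5223 0.307  0.02  ]
-169.6433840339182
```

Run:
```python
from h import *
np.set_printoptions(precision=4,suppress=True)
C=cam("side");K,Rw,o=C
img=cv2.imread("pics/side0.png").astype(float).min(2)
print(o)
w=np.clip(img-108,0,None);w[:233]=0;w[245:]=0;w[:,:274]=0;w[:,284:]=0
v,u=np.mgrid[:480,:640];uv=((u*w).sum()/w.sum(),(v*w).sum()/w.sum())
def face(uv,X):
    dd=Rw@np.linalg.inv(K)@[*uv,1]; return o+(X-o[0])/dd[0]*dd
for X in (.6655,.6695,.7): print(uv,X,face(uv,X))
for y in (.03,.035,.04,.045,.05):
  q=proj(C,[[.6655,y+s*.0055,.05+t*.011] for s in(-1,1) for t in (-1,1)]);print(y,q.ravel())
s=r.get_state();M=R.from_quat(s["eef_rot"]).as_matrix();print(M)
```

```text
[-0.0321  0.82    1.1238]
(np.float64(278.10898458266877), np.float64(239.9298245614035)) 0.6655 [0.6655 0.0574 0.0505]
(np.float64(278.10898458266877), np.float64(239.9298245614035)) 0.6695 [0.6695 0.053  0.0444]
(np.float64(278.10898458266877), np.float64(239.9298245614035)) 0.7 [ 0.7     0.0197 -0.0025]
0.03 [286.6043 235.2108 286.0463 229.0027 283.8991 237.8508 283.3103 231.6446]
0.035 [285.3774 236.4081 284.8055 230.2008 282.6621 239.0581 282.059  232.8528]
0.04 [284.146  237.6099 283.5599 231.4035 281.4204 240.2699 280.803  234.0656]
0.045 [282.9099 238.8163 282.3097 232.6108 280.174  241.4863 279.5422 235.283 ]
0.05 [281.6691 240.0272 281.0546 233.8226 278.9228 242.7073 278.2766 236.5051]
[[-0.0006  0.4393 -0.8983]
 [ 0.0012 -0.8983 -0.4393]
 [-1.     -0.0013  0.    ]]
```

```bash
cat >> h.py <<'E'
def to(target,rows=None,pose=None):
    """tool-axes mm shift from measured pose to world target"""
    s=r.get_state();M=R.from_quat(s["eef_rot"]).as_matrix() if pose is None else pose[1]
    p=s["tool_pos"] if pose is None else pose[0]
    dd=M.T@(np.array(target)-p)*1000
    return dd
def where():
    s=r.get_state();M=R.from_quat(s["eef_rot"]).as_matrix()
    print("t",round(s["clock"],2),"pos",s["tool_pos"].round(4),"zyaw",np.degrees(np.arctan2(M[1,2],M[0,2])).round(2)%360,"xax",M[:,0].round(4),"F",s["contact_force"].round(2),"M",s["moment"].round(2),"op",round(s["opening"],3),"q",s["q"].round(2))
E
python3 - <<'E'
from h import *
np.set_printoptions(precision=1,suppress=True)
th=np.radians(190.3);z=np.array([np.cos(th),np.sin(th),0]);x=np.array([0,0,-1.]);y=np.cross(z,x)
M=np.c_[x,y,z];p=r.get_state()["tool_pos"]
for w in [(.52,-.2,.38),(.5,.1,.36),(.3927,.2821,.30)]:
    d=to(w,pose=(p,M));print(d,np.linalg.norm(d)/30);p=np.array(w)
E
```

```text
[  24.1 -311.5 -306.2] 14.582292453453375
[  20.  -298.7  -34. ] 10.044346115546244
[  60.  -198.4   73. ] 7.323758901305015
```

carry_out(
  targets="1 0 0 0 0.092;1 0 0 0 0.092;1 0 0 0 0.092;1 1.6 -20.8 -20.4 0;1 1.6 -20.8 -20.4 0;1 1.6 -20.8 -20.4 0;1 1.6 -20.8 -20.4 0;1 1.6 -20.8 -20.4 0;1 1.6 -20.8 -20.4 0;1 1.6 -20.8 -20.4 0;1 1.6 -20.8 -20.4 0;1 1.6 -20.8 -20.4 0;1 1.6 -20.8 -20.4 0;1 1.6 -20.8 -20.4 0;1 1.6 -20.8 -20.4 0;1 1.6 -20.8 -20.4 0;1 1.6 -20.8 -20.4 0;1 1.6 -20.8 -20.4 0",
  force=30,
)

```text
clock: 1.65
tool_pos: [0.5208, -0.1987, 0.3805]
eef_rot: [-0.704, -0.063, 0.704, -0.063]
contact_force: [-0.3, 0.5, 0.3]
opening: 0.997
```

```bash
python3 -c "
from h import *
where()
print(to((.5,.1,.36)))"
```

```text
t 1.65 pos [ 0.5208 -0.1987  0.3805] zyaw 190.25 xax [-4.e-04  1.e-04 -1.e+00] F [-0.3   0.53  0.34] M [ 0.03 -0.05 -0.1 ] op 0.997 q [ 0.32  0.63 -0.06  1.8   0.05  0.71 -1.16]
[  20.51873865 -297.58578105  -32.69880546]
```

carry_out(
  targets="1 2 -30 -3.3 0;1 2 -30 -3.3 0;1 2 -30 -3.3 0;1 2 -30 -3.3 0;1 2 -30 -3.3 0;1 2 -30 -3.3 0;1 2 -30 -3.3 0;1 2 -30 -3.3 0;1 2 -30 -3.3 0;1 2 -30 -3.3 0;1 7.5 -25 9 0;1 7.5 -25 9 0;1 7.5 -25 9 0;1 7.5 -25 9 0;1 7.5 -25 9 0;1 7.5 -25 9 0;1 7.5 -25 9 0;1 7.5 -25 9 0;1 0 0 0 0",
)

```text
clock: 3.23
tool_pos: [0.3895, 0.2902, 0.2994]
eef_rot: [-0.703, -0.067, 0.705, -0.065]
contact_force: [-0.2, 0.9, -0.6]
opening: 1.002
```

Run:
```python
from h import *
where();print(to((.3927,.2821,.3)))
C=cam("wrist");p,d=eyes.snapshot("wrist");cv2.imwrite("pics/w1.png",p);np.save("pics/w1.npy",d)
print(proj(C,[[.373,.2785,.033],[.5206,.3053,.018],[.324,.27,.033]]))
```

```text
t 3.23 pos [0.3895 0.2902 0.2994] zyaw 190.78 xax [-0.0035  0.0024 -1.    ] F [-0.16  0.94 -0.58] M [ 0.03 -0.03  0.04] op 1.002 q [-0.76  0.69  0.05  2.08 -0.09  0.37 -2.02]
[-0.6611438   8.56269992 -1.60326633]
[[335.50664238 277.07625319]
 [339.29451967  20.87957905]
 [333.64032977 347.72450166]]
```

View pics/w1.png

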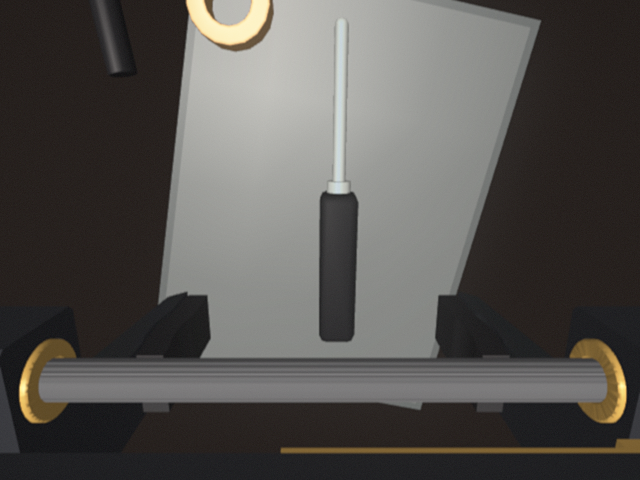

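The wrist view shows the handle from (338,193) to (337,341) and the tip at (341,18). Both agree with my prediction within about 3 px. I'll settle and refine.

carry_out(
  targets="1 0 8.5 -1.6 0;1 0 0 0 0;1 0 0 0 0",
)

```text
clock: 3.53
tool_pos: [0.397, 0.275, 0.301]
eef_rot: [0.705, 0.061, -0.704, 0.062]
contact_force: [0.1, 0.4, 0.2]
opening: 1.0
```

Run:
```python
from h import *
np.set_printoptions(precision=4,suppress=True)
where()
C=cam("wrist");p,d=eyes.snapshot("wrist");cv2.imwrite("pics/w2.png",p)
g=p.max(2);m=((g<95)&(np.mgrid[:480,:640][0]<348)).astype(np.uint8)
n,l,st,ce=cv2.connectedComponentsWithStats(m)
for i in range(1,n):
    if 2000<st[i,4]<9000: 
        print(st[i],ce[i])
        v,u=np.where(l==i);w=ray(C,np.c_[u,v],.033);print("handle top approx",w.mean(0),(w[:,:2].min(0)+w[:,:2].max(0))/2)
# shaft midline by rows
pm=p.min(2).astype(float)
pts=[]
for v in range(30,175,5):
    row=pm[v];u=np.arange(300,400);k=row[300:400]>205
    a=u[k]
    if len(a)>4: pts.append((a.mean(),v,len(a)))
pts=np.array(pts);print(pts[::6])
w=ray(C,pts[:,:2],.021);f=np.polyfit(w[:,0],w[:,1],1);print("shaft yaw",np.degrees(np.arctan(f[0])),w[0],w[-1],"y at .3927",np.polyval(f,.3927))
```

```text
t 3.53 pos [0.397 0.275 0.301] zyaw 190.02 xax [ 0.0008 -0.0011 -1.    ] F [0.11 0.36 0.23] M [-0.03  0.01 -0.03] op 1.0 q [-0.73  0.69  0.05  2.09 -0.09  0.37 -2.01]
[ 291  199   39  149 5348] [310.9121 273.6236]
handle top approx [0.3798 0.2781 0.033 ] [0.3784 0.2778]
[]Traceback (most recent call last):
  File "<stdin>", line 19, in <module>
IndexError: too many indices for array: array is 1-dimensional, but 2 were indexed
```

Run:
```python
from h import *
np.set_printoptions(precision=4,suppress=True)
where()
C=cam("wrist");p,d=eyes.snapshot("wrist");cv2.imwrite("pics/w2.png",p)
lab=p.astype(int)
print(p[100,300:340].min(1))
print(p[340:352,311].max(1), p[195:212,311].max(1),p[250,285:340].max(1))
print(ray(C,[(311,347.5)],.030),"back", ray(C,[(291,270),(329.5,270)],.033))
```

```text
t 3.58 pos [0.3969 0.2755 0.301 ] zyaw 190.06 xax [ 0.0008 -0.0005 -1.    ] F [0.37 0.07 0.14] M [-0.02  0.05 -0.02] op 0.998 q [-0.73  0.69  0.05  2.09 -0.09  0.37 -2.01]
[180 182 181 179 174 181 197 207 206 204 205 205 202 190 173 152 137 156
 179 181 181 179 179 179 178 179 179 178 177 177 177 176 176 176 176 174
 173 174 174 174]
[ 48  48  48  48  46  45  40  58 107 135 140 136] [220 220 220 220 223 220 198 139  67  45  48  56  56  58  60  61  64] [149 152 152 153 151 151 152 141  83  44  47  53  53  60  60  62  61  63
  63  64  63  61  61  60  60  60  61  59  59  58  62  58  60  56  56  58
  56  55  56  51  50  48  45  43  44  91 142 150 148 146 147 146 149 145
 147]
[[0.3274 0.2699 0.03  ]] back [[0.3805 0.2918 0.033 ]
 [0.3848 0.2677 0.033 ]]
```

View pics/w2.png

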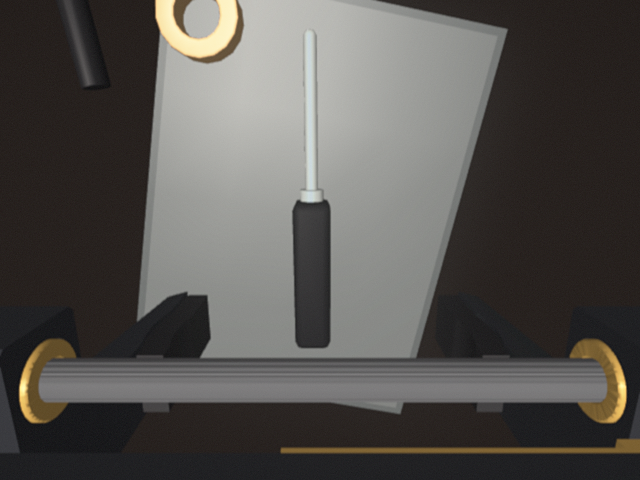

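Run:
```python
from h import *
C=cam("wrist")
print(ray(C,[(309.5,30),(310,100),(312,185)],.018),ray(C,[(311.4,211),(312.5,335)],.033))
```

```text
[[0.52197491 0.30484931 0.018     ]
 [0.48418252 0.29812231 0.018     ]
 [0.43397135 0.28828188 0.018     ]] [[0.41997604 0.28586436 0.033     ]
 [0.33807835 0.27110955 0.033     ]]
```

carry_out(
  targets="1 10 -6.5 1 -0.006;1 20 0 0 0;1 25 0 0 0;1 25 0 0 0;1 18 0 0 0;1 12 0 0 0;1 0 0 0 0;1 0 0 0 0;1 0 0 0 0",
)

```text
clock: 4.38
tool_pos: [0.3939, 0.2834, 0.191]
eef_rot: [0.704, 0.065, -0.704, 0.065]
contact_force: [-0.1, 0.1, -0.2]
opening: 1.002
```

Run:
```python
from h import *
where();print(to((.3947,.2816,.173)))
```

```text
t 4.38 pos [0.3939 0.2834 0.191 ] zyaw 190.59 xax [ 5.e-04  4.e-04 -1.e+00] F [-0.13  0.14 -0.21] M [ 0.06 -0.   -0.04] op 1.002 q [-0.73  0.91  0.01  2.12 -0.1   0.11 -2.01]
[17.97340675  1.92404802 -0.41670062]
```

carry_out(
  targets="1 0 2 -5 0;1 0 0 -5 0;1 5 0 0 0;1 5 0 0 0;1 0 0 0 0",
)

```text
clock: 4.8
tool_pos: [0.4039, 0.283, 0.18]
eef_rot: [-0.704, -0.065, 0.704, -0.065]
contact_force: [-0.4, -0.5, -0.1]
opening: 0.994
```

Run:
```python
from h import *
where();print(to((.4045,.2834,.173)))
```

```text
t 4.8 pos [0.4039 0.283  0.18  ] zyaw 190.59 xax [-7.e-04 -4.e-04 -1.e+00] F [-0.42 -0.54 -0.08] M [0.02 0.03 0.04] op 0.994 q [-0.71  0.93  0.01  2.1  -0.09  0.11 -2.  ]
[ 7.03219533 -0.28076682 -0.63580389]
```

carry_out(
  targets="1 6.5 0 -0.5 0;0.45 0 0 0 0;0.35 0 0 0 0;0.3 0 0 0 0;0.2 0 0 0 0;0.1 0 0 0 0;0 0 0 0 0;0 0 0 0 0;0 0 0 0 0;0 0 0 0 0;0 0 0 0 0;0 0 0 0 0",
  force=35,
)

```text
clock: 5.8
tool_pos: [0.4046, 0.2832, 0.1742]
eef_rot: [0.704, 0.065, -0.704, 0.065]
contact_force: [-0.4, 0.5, -0.0]
opening: 0.27
```

Run:
```python
from h import *
where()
p,d=eyes.snapshot("wrist");cv2.imwrite("pics/w3.png",p)
```

```text
t 5.8 pos [0.4046 0.2832 0.1742] zyaw 190.59 xax [ 1.e-04  0.e+00 -1.e+00] F [-0.37  0.45 -0.  ] M [ 0.07  0.01 -0.05] op 0.27 q [-0.71  0.94  0.01  2.1  -0.09  0.1  -2.  ]
```

View pics/w3.png

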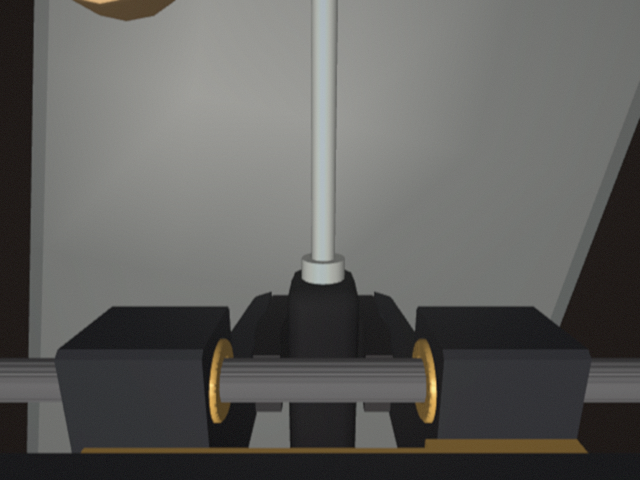

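carry_out(
  targets="0 -3 0 0 0;0 -6 0 0 0;0 -10 0 0 0;0 -12 0 0 0;0 -12 0 0 0;0 -12 0 0 0;0 -8 0 0 0;0 -3 0 0 0;0 0 0 0 0.05;0 0 0 0 0.07;0 0 0 0 0.065;0 0 0 0 0;0 0 0 0 0;0 0 0 0 0",
)

```text
clock: 7.02
tool_pos: [0.4045, 0.2831, 0.2401]
eef_rot: [-0.707, -0.0, 0.707, -0.001]
contact_force: [0.3, 0.0, -0.4]
opening: 0.271
```

Run:
```python
from h import *
where();print(to((.515,.047,.23)))
p,d=eyes.snapshot("side");cv2.imwrite("pics/s4.png",p[200:460,150:470].repeat(2,0).repeat(2,1))
```

```text
t 7.02 pos [0.4045 0.2831 0.2401] zyaw 180.09 xax [-2.e-04 -3.e-04 -1.e+00] F [ 0.34  0.04 -0.37] M [ 0.02 -0.    0.01] op 0.271 q [-0.74  0.81  0.06  2.09 -0.17  0.24 -2.1 ]
[  10.16473528  236.30611028 -110.17003244]
```

View pics/s4.png

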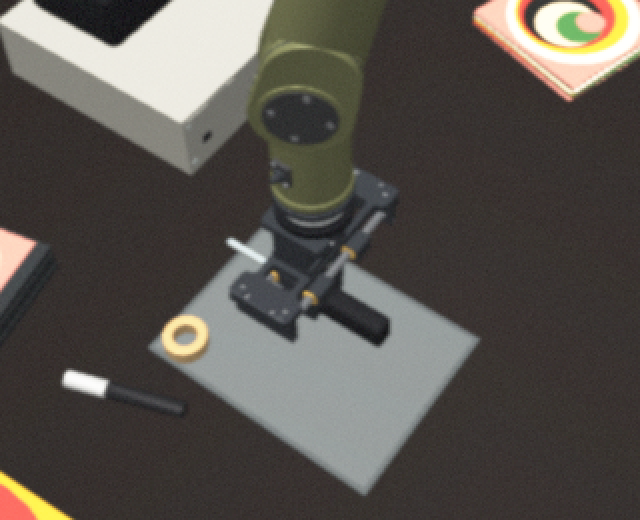

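carry_out(
  targets="0 0 10 -5 0;0 1 20 -10 0;0 1 25 -12 0;0 1 25 -12 0;0 1 25 -12 0;0 1 25 -12 0;0 1 25 -12 0;0 1 25 -12 0;0 1 25 -12 0;0 1 20 -8 0;0 1 11 -3 0;0 10 0 0 0;0 10 0 0 0;0 4 0 0 0;0 0 0 0 0;0 0 0 0 0;0 0 0 0 0",
)

```text
clock: 8.48
tool_pos: [0.5142, 0.0483, 0.2061]
eef_rot: [-0.707, -0.001, 0.707, -0.001]
contact_force: [-0.3, 0.4, -0.4]
opening: 0.267
```

Run:
```python
from h import *
where();print(to((.515,.047,.206)))
C=cam("wrist")
p,d=eyes.snapshot("wrist");cv2.imwrite("pics/w5.png",p);np.save("pics/w5.npy",d)
s=r.get_state()["tool_pos"]
print(proj(C,[[s[0]+.1195,s[1],.05],[.665,.0574,.095],[.665,.0574,.061]]))
p,d=eyes.snapshot("side");cv2.imwrite("pics/s5.png",cv2.resize(p[150:300,200:400],None,fx=4,fy=4,interpolation=2));cv2.imwrite("pics/s5f.png",p);np.save("pics/s5.npy",d)
print(proj(cam("side"),[[s[0]+.1195,s[1],.05]]))
p,d=eyes.snapshot("scene");cv2.imwrite("pics/c5.png",p)
```

```text
t 8.48 pos [0.5142 0.0483 0.2061] zyaw 180.11 xax [-4.e-04  4.e-04 -1.e+00] F [-0.27  0.37 -0.43] M [ 0.05 -0.01  0.06] op 0.267 q [-0.18  0.89 -0.01  2.03  0.02  0.23 -1.78]
[ 0.12554781  1.30291137 -0.76734845]
[[ 320.93172707  -51.21881954]
 [ 261.53178599 -402.2336462 ]
 [ 282.09212147 -221.43243506]]
[[290.71677479 243.06532733]]
```

View pics/w5.png

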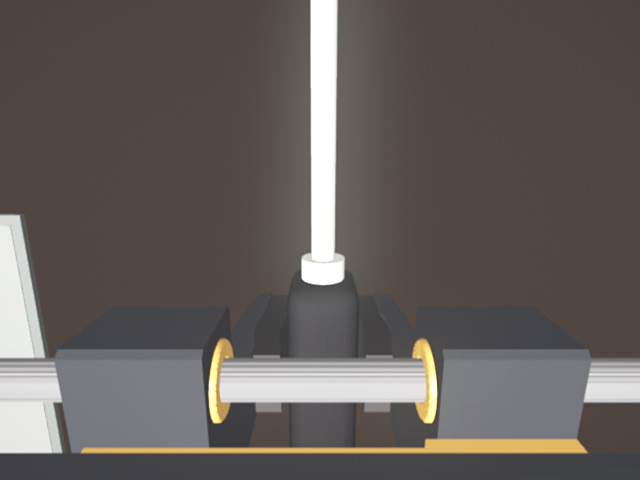

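View pics/s5.png

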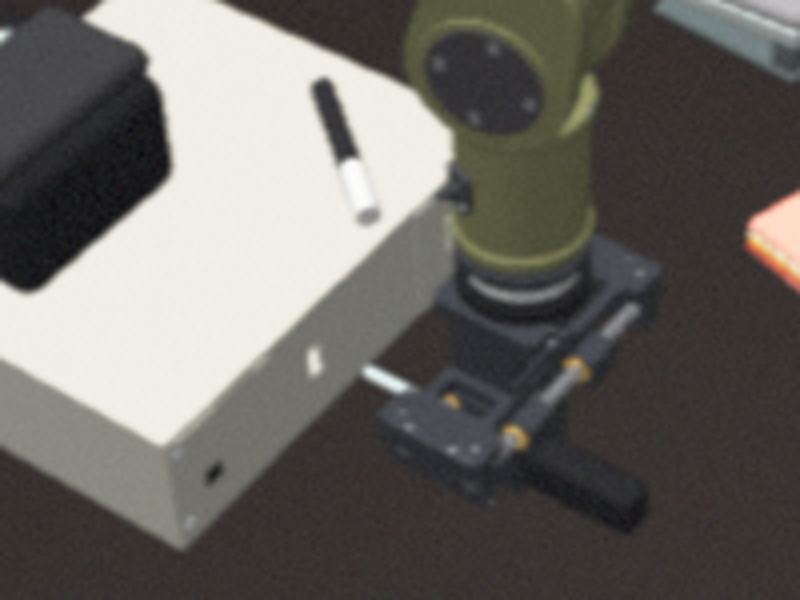

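The side view shows the rod tip at (291,242), within 1 px of prediction, and the slot at (278,240). I'll approach and touch the face beside the slot.

carry_out(
  targets="0 0 3 -6 0;0 0 0 -10 0;0 0 0 -6 0;0 0 0 -2 0;0 0 0 -1 0;0 0 0 -1 0;0 0 0 0 0;0 0 0 0 0",
)

```text
clock: 9.3
tool_pos: [0.5401, 0.0442, 0.2062]
eef_rot: [-0.707, 0.0, 0.707, -0.0]
contact_force: [-0.1, -0.5, -2.2]
opening: 0.264
```

carry_out(
  targets="0 0 0 -1 0;0 0 0 0 0",
)

```text
clock: 9.47
tool_pos: [0.5415, 0.0442, 0.2062]
eef_rot: [0.707, -0.0, -0.707, -0.0]
contact_force: [0.1, -0.1, -1.6]
opening: 0.265
```

carry_out(
  targets="0 0 0 -1 0;0 0 0 0 0",
)

```text
clock: 9.63
tool_pos: [0.5427, 0.0442, 0.2062]
eef_rot: [0.707, -0.0, -0.707, -0.0]
contact_force: [-0.0, -0.5, -1.7]
opening: 0.271
```

carry_out(
  targets="0 0 0 -1 0;0 0 0 0 0",
)

```text
clock: 9.8
tool_pos: [0.5437, 0.0442, 0.2062]
eef_rot: [0.707, -0.0, -0.707, -0.0]
contact_force: [-0.3, -0.2, -0.5]
opening: 0.27
```

carry_out(
  targets="0 0 0 -1 0;0 0 0 0 0",
)

```text
clock: 9.97
tool_pos: [0.5446, 0.0441, 0.2062]
eef_rot: [0.707, -0.0, -0.707, -0.0]
contact_force: [-0.4, 0.1, -1.2]
opening: 0.267
```

carry_out(
  targets="0 0 0 -0.7 0;0 0 0 0 0",
)

```text
clock: 10.13
tool_pos: [0.545, 0.0441, 0.2061]
eef_rot: [-0.707, 0.0, 0.707, 0.0]
contact_force: [-0.4, -0.1, -1.9]
opening: 0.268
```

carry_out(
  targets="0 0 0 -0.7 0;0 0 0 0 0",
)

```text
clock: 10.3
tool_pos: [0.5453, 0.0441, 0.2061]
eef_rot: [-0.706, 0.0, 0.708, -0.0]
contact_force: [-2.8, -0.0, -1.0]
opening: 0.268
```

carry_out(
  targets="0 0 0 -0.7 0;0 0 0 0 0",
)

```text
clock: 10.47
tool_pos: [0.5456, 0.0441, 0.206]
eef_rot: [-0.706, 0.0, 0.708, -0.0]
contact_force: [-3.9, -0.6, -0.3]
opening: 0.268
```

carry_out(
  targets="0 0 0 -0.7 0;0 0 0 0 0",
)

```text
clock: 10.63
tool_pos: [0.5459, 0.0441, 0.2059]
eef_rot: [-0.706, 0.0, 0.709, -0.0]
contact_force: [-6.0, 0.4, 0.6]
opening: 0.264
```

carry_out(
  targets="0 0 0 1.1 0;0 0 -0.5 0 0;0 0 -1 0 0;0 0 -1 0 0;0 0 -1 0 0;0 0 -1 0 0;0 0 0 0 0",
)

```text
clock: 11.22
tool_pos: [0.5455, 0.0476, 0.2059]
eef_rot: [-0.706, 0.002, 0.708, 0.0]
contact_force: [-4.8, -2.2, -0.8]
opening: 0.265
```

carry_out(
  targets="0 0 -1 0 0;0 0 -1 0 0;0 0 0 0 0",
)

```text
clock: 11.47
tool_pos: [0.5455, 0.0496, 0.2059]
eef_rot: [-0.706, 0.002, 0.708, 0.0]
contact_force: [-5.0, -2.0, -2.1]
opening: 0.27
```

carry_out(
  targets="0 0 -1 0 0;0 0 -1 0 0;0 0 0 0 0",
)

```text
clock: 11.72
tool_pos: [0.5456, 0.0517, 0.2059]
eef_rot: [-0.706, 0.001, 0.708, 0.0]
contact_force: [-5.3, -2.5, -1.2]
opening: 0.268
```

carry_out(
  targets="0 0 -1 0 0;0 0 -1 0 0;0 0 0 0 0",
)

```text
clock: 11.97
tool_pos: [0.5477, 0.0555, 0.2065]
eef_rot: [0.709, 0.001, -0.705, -0.0]
contact_force: [0.8, 1.1, -1.9]
opening: 0.273
```

carry_out(
  targets="0 0 -1 0 0;0 0 -1 0 0;0 0 0 0 0",
)

```text
clock: 12.22
tool_pos: [0.5469, 0.0571, 0.2065]
eef_rot: [0.708, 0.0, -0.706, -0.0]
contact_force: [0.6, -0.6, -1.7]
opening: 0.268
```

The tip dropped in at y≈0.056–0.057: Fx fell to 0 and the tool sprang forward about 2 mm. I'll advance gently.

carry_out(
  targets="0 0 0 -1 0;0 0 0 -1 0;0 0 0 -1 0;0 0 0 -1 0;0 0 0 0 0",
)

```text
clock: 12.63
tool_pos: [0.5505, 0.0566, 0.2062]
eef_rot: [0.707, -0.0, -0.707, -0.0]
contact_force: [0.5, -0.4, -1.8]
opening: 0.268
```

carry_out(
  targets="0 0 0 -1.5 0;0 0 0 -1.5 0;0 0 0 -1.5 0;0 0 0 -1.5 0;0 0 0 0 0",
)

```text
clock: 13.05
tool_pos: [0.5566, 0.0567, 0.2063]
eef_rot: [0.707, -0.0, -0.707, -0.0]
contact_force: [-0.1, 0.6, -0.8]
opening: 0.271
```

Run:
```python
from h import *
where()
```

```text
t 13.05 pos [0.5566 0.0567 0.2063] zyaw 179.99 xax [ 7.e-04  0.e+00 -1.e+00] F [-0.06  0.58 -0.81] M [0.08 0.01 0.02] op 0.271 q [-0.18  0.91 -0.01  1.9   0.02  0.33 -1.77]
```

carry_out(
  targets="0 0 0 -2 0;0 0 0 -2 0;0 0 0 -2 0;0 0 0 -2 0;0 0 0 -2 0;0 0 0 0 0",
)

```text
clock: 13.55
tool_pos: [0.5667, 0.0566, 0.2063]
eef_rot: [0.707, -0.0, -0.707, -0.0]
contact_force: [-0.1, -0.4, -1.0]
opening: 0.272
```

carry_out(
  targets="0 0 0 -2 0;0 0 0 -2 0;0 0 0 -2 0;0 0 0 -1.5 0;0 0 0 0 0;0 0 0 0 0",
)

```text
clock: 14.05
tool_pos: [0.5738, 0.0567, 0.2062]
eef_rot: [0.707, -0.0, -0.707, -0.0]
contact_force: [-0.2, -0.7, -1.1]
opening: 0.27
```

carry_out(
  targets="0 0 0 -1 0;0 0 0 -1 0;0 0 0 0 0",
)

```text
clock: 14.3
tool_pos: [0.5759, 0.0566, 0.2063]
eef_rot: [0.707, -0.0, -0.707, -0.0]
contact_force: [0.0, 0.3, -1.0]
opening: 0.271
```

carry_out(
  targets="0 0 0 -1 0;0 0 0 -1 0;0 0 0 0 0",
)

```text
clock: 14.55
tool_pos: [0.5779, 0.0566, 0.2062]
eef_rot: [0.707, -0.0, -0.707, -0.0]
contact_force: [0.2, -0.5, -1.6]
opening: 0.27
```

carry_out(
  targets="0 0 0 -1 0;0 0 0 -1 0;0 0 0 0 0",
)

```text
clock: 14.8
tool_pos: [0.5797, 0.0566, 0.2062]
eef_rot: [-0.707, 0.0, 0.707, 0.0]
contact_force: [0.4, 0.4, -1.5]
opening: 0.27
```

carry_out(
  targets="0 0 0 -1 0;0 0 0 0 0",
)

```text
clock: 14.97
tool_pos: [0.5802, 0.0566, 0.2061]
eef_rot: [-0.707, 0.0, 0.708, -0.0]
contact_force: [-0.9, -0.4, -1.4]
opening: 0.272
```

carry_out(
  targets="0 0 0 -1 0;0 0 0 0 0",
)

```text
clock: 15.13
tool_pos: [0.5807, 0.0566, 0.2059]
eef_rot: [-0.706, 0.0, 0.708, -0.0]
contact_force: [-4.1, 0.6, -0.1]
opening: 0.267
```

carry_out(
  targets="0 0 0 -1 0;0 0 0 0 0",
)

```text
clock: 15.3
tool_pos: [0.5812, 0.0566, 0.2058]
eef_rot: [-0.705, 0.0, 0.709, -0.0]
contact_force: [-6.3, 0.5, -0.4]
opening: 0.27
```

carry_out(
  targets="0 0 0 -1 0;0 0 0 0 0",
)

```text
clock: 15.47
tool_pos: [0.5818, 0.0566, 0.2057]
eef_rot: [-0.705, 0.0, 0.709, -0.0]
contact_force: [-6.0, -0.4, 0.2]
opening: 0.269
```

carry_out(
  targets="0 0 0 -1 0;0 0 0 0 0",
)

```text
clock: 15.63
tool_pos: [0.5826, 0.0566, 0.2057]
eef_rot: [-0.705, 0.0, 0.709, -0.0]
contact_force: [-7.5, 0.4, 0.6]
opening: 0.266
```

carry_out(
  targets="0 0 0 -1 0;0 0 0 0 0",
)

```text
clock: 15.8
tool_pos: [0.5835, 0.0566, 0.2056]
eef_rot: [-0.705, 0.0, 0.71, -0.0]
contact_force: [-7.2, -0.1, 0.7]
opening: 0.271
```

Run:
```python
from h import *
where()
p,d=eyes.snapshot("scene");cv2.imwrite("pics/c6.png",p)
```

```text
t 15.8 pos [0.5835 0.0566 0.2056] zyaw 180.01 xax [-6.8e-03 -7.0e-04 -1.0e+00] F [-7.24 -0.1   0.67] M [0.06 1.31 0.06] op 0.271 q [-0.17  0.93 -0.01  1.81  0.02  0.41 -1.77]
```

View pics/c6.png

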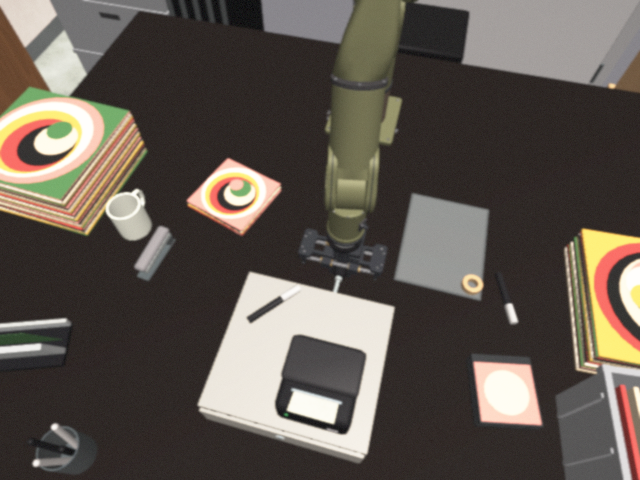

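carry_out(
  targets="0 0 0 -1 0;0 0 0 0 0",
)

```text
clock: 16.02
tool_pos: [0.5843, 0.0566, 0.2056]
eef_rot: [-0.705, 0.0, 0.71, -0.0]
contact_force: [-8.1, 0.1, 1.9]
opening: 0.27
```

carry_out(
  targets="0 0 0 -1 0;0 0 0 0 0",
)

```text
clock: 16.18
tool_pos: [0.5852, 0.0566, 0.2055]
eef_rot: [-0.704, 0.0, 0.71, -0.0]
contact_force: [-8.1, 0.1, 1.2]
opening: 0.273
```

Run:
```python
from h import *
where()
p,d=eyes.snapshot("scene");a=cv2.imread("pics/c6.png");print(cv2.absdiff(a,p)[400:,180:380].mean());cv2.imwrite("pics/c7.png",p)
```

```text
t 16.18 pos [0.5852 0.0566 0.2055] zyaw 180.01 xax [-7.7e-03 -8.0e-04 -1.0e+00] F [-8.11  0.07  1.18] M [0.12 1.41 0.03] op 0.273 q [-0.17  0.93 -0.01  1.81  0.02  0.41 -1.77]
2.817270833333333
```

carry_out(
  targets="0 0 0 -0.7 0;0 0 0 0 0",
)

```text
clock: 16.4
tool_pos: [0.5857, 0.0566, 0.2055]
eef_rot: [-0.704, 0.0, 0.71, -0.0]
contact_force: [-8.4, 0.5, 1.8]
opening: 0.267
```

Run:
```python
from h import *
where()
p,d=eyes.snapshot("scene");a=cv2.imread("pics/c6.png");print(cv2.absdiff(a,p)[400:,180:380].mean());cv2.imwrite("pics/c8.png",p)
```

```text
t 16.4 pos [0.5857 0.0566 0.2055] zyaw 180.02 xax [-8.1e-03 -8.0e-04 -1.0e+00] F [-8.42  0.48  1.81] M [0.09 1.42 0.05] op 0.267 q [-0.17  0.93 -0.01  1.8   0.02  0.41 -1.77]
3.2260833333333334
```

carry_out(
  targets="0 0 0 -0.7 0;0 0 0 0 0",
)

```text
clock: 16.62
tool_pos: [0.5866, 0.0566, 0.2055]
eef_rot: [-0.704, 0.0, 0.71, -0.0]
contact_force: [-8.7, -0.1, 0.0]
opening: 0.267
```

Run:
```python
from h import *
where()
p,d=eyes.snapshot("scene");a=cv2.imread("pics/c6.png");print(cv2.absdiff(a,p)[400:,180:380].mean());cv2.imwrite("pics/c9.png",p)
```

```text
t 16.62 pos [0.5866 0.0566 0.2055] zyaw 180.01 xax [-7.6e-03 -8.0e-04 -1.0e+00] F [-8.74 -0.14  0.02] M [0.03 1.46 0.05] op 0.267 q [-0.17  0.93 -0.01  1.8   0.02  0.41 -1.77]
15.861104166666667
```

View pics/c9.png

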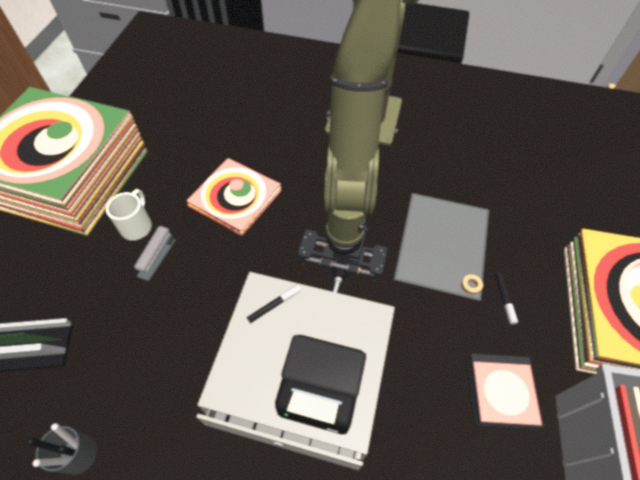

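The drawer is springing open: its front edge has come out, near (280,440). I'll hold briefly and check that it opens fully.

carry_out(
  targets="0 0 0 0 0;0 0 0 0 0;0 0 0 0 0;0 0 0 0 0",
)

```text
clock: 17.0
tool_pos: [0.5866, 0.0566, 0.2055]
eef_rot: [-0.704, 0.0, 0.71, -0.0]
contact_force: [-8.3, 0.3, 0.0]
opening: 0.269
```

Run:
```python
from h import *
where()
p,d=eyes.snapshot("scene");cv2.imwrite("pics/c10.png",p[250:])
```

```text
t 17.0 pos [0.5866 0.0566 0.2055] zyaw 180.01 xax [-7.5e-03 -8.0e-04 -1.0e+00] F [-8.29  0.3   0.03] M [0.08 1.41 0.02] op 0.269 q [-0.17  0.93 -0.01  1.8   0.02  0.41 -1.77]
```

View pics/c10.png

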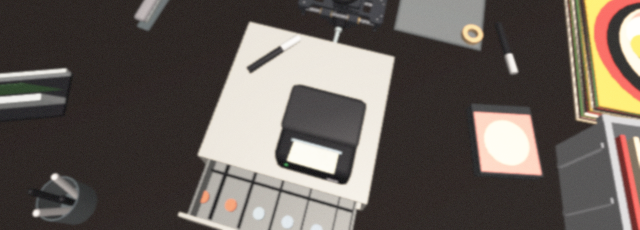

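The drawer is fully out, with the coin tray visible. I'll draw the rod straight out.

carry_out(
  targets="0 0 0 2 0;0 0 0 3 0;0 0 0 4 0;0 0 0 5 0;0 0 0 6 0;0 0 0 6 0;0 0 0 6 0;0 0 0 6 0;0 0 0 6 0;0 0 0 7 0;0 0 0 8 0;0 0 0 8 0;0 0 0 5 0;0 0 0 3 0;0 0 0 0 0;0 0 0 0 0",
)

```text
clock: 18.38
tool_pos: [0.5143, 0.0567, 0.2063]
eef_rot: [0.707, -0.0, -0.707, -0.0]
contact_force: [-0.1, 0.3, -1.5]
opening: 0.27
```

Run:
```python
from h import *
where()
p,d=eyes.snapshot("wrist");cv2.imwrite("pics/w11.png",p)
print(to((.4045,.2832,.24)))
```

```text
t 18.38 pos [0.5143 0.0567 0.2063] zyaw 179.99 xax [ 7.e-04  0.e+00 -1.e+00] F [-0.07  0.26 -1.5 ] M [ 0.05 -0.02  0.04] op 0.27 q [-0.2   0.89 -0.01  2.02  0.02  0.23 -1.79]
[ -33.8252997  -226.50253252  110.0186385 ]
```

View pics/w11.png

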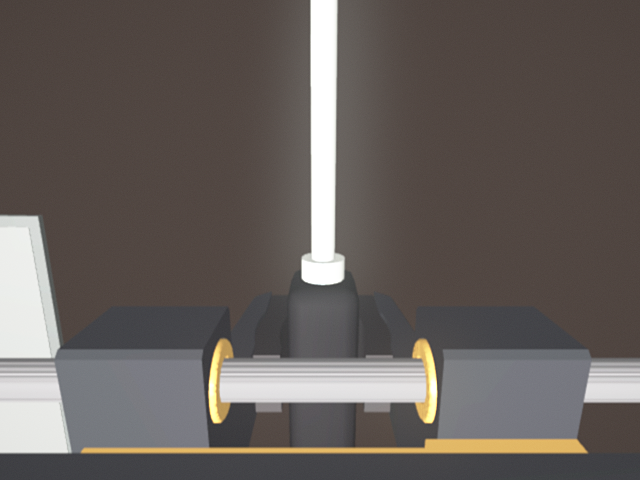

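carry_out(
  targets="0 -12 0 3 0;0 -12 -5 5 0;0 -8 -15 8 0;0 -2 -25 12 0;0 0 -25 12 0;0 0 -25 12 0;0 0 -25 12 0;0 0 -25 12 0;0 0 -25 12 0;0 0 -25 12 0;0 0 -20 8 0;0 0 -12 2 0;0 0 0 0 0;0 0 0 0 0;0 0 0 0 0",
)

```text
clock: 19.68
tool_pos: [0.405, 0.2819, 0.2405]
eef_rot: [0.707, -0.001, -0.707, -0.0]
contact_force: [1.1, 0.4, -1.6]
opening: 0.27
```

Run:
```python
from h import *
where()
print(to((.4045,.2832,.182)))
```

```text
t 19.68 pos [0.405  0.2819 0.2405] zyaw 179.84 xax [ 8.0e-04 -1.4e-03 -1.0e+00] F [ 1.06  0.4  -1.65] M [-0.04 -0.02  0.02] op 0.27 q [-0.74  0.81  0.06  2.09 -0.17  0.24 -2.1 ]
[58.46626399 -1.35129029  0.57172901]
```

carry_out(
  targets="0 5 0 0 0;0 10 0 0 0;0 12 0 0 0;0 12 0 0 0;0 10 0 0 0;0 6 0 0 0;0 3.5 0 0 0;0 0 0 0 0;0 0 0 0 0;0 0 0 0 0",
)

```text
clock: 20.52
tool_pos: [0.4043, 0.2837, 0.182]
eef_rot: [0.707, -0.0, -0.707, -0.0]
contact_force: [0.5, 0.3, -1.5]
opening: 0.268
```

carry_out(
  targets="0 1.5 0 0 0;0 1.5 0 0 0;0 1 0 0 0;0 1 0 0 0;0 0 0 0 0",
)

```text
clock: 20.93
tool_pos: [0.4041, 0.2837, 0.1766]
eef_rot: [-0.707, 0.0, 0.707, -0.0]
contact_force: [-0.4, -0.2, -2.0]
opening: 0.267
```

carry_out(
  targets="0 0.6 0 0 0;0 0.6 0 0 0;0 0 0 0 0;0 0 0 0 0",
)

```text
clock: 21.27
tool_pos: [0.4041, 0.2836, 0.1754]
eef_rot: [-0.707, 0.0, 0.707, 0.0]
contact_force: [0.2, 1.0, -1.0]
opening: 0.271
```

carry_out(
  targets="0 0.6 0 0 0;0 0 0 0 0;0 0 0 0 0",
)

```text
clock: 21.52
tool_pos: [0.4041, 0.2837, 0.1749]
eef_rot: [0.707, -0.0, -0.707, -0.0]
contact_force: [-0.3, 0.0, -1.3]
opening: 0.268
```

carry_out(
  targets="0 0.6 0 0 0;0 0 0 0 0;0 0 0 0 0",
)

```text
clock: 21.77
tool_pos: [0.4041, 0.2837, 0.1743]
eef_rot: [0.707, -0.0, -0.707, -0.0]
contact_force: [-0.2, -0.9, -1.0]
opening: 0.268
```

carry_out(
  targets="0 0.5 0 0 0;0 0 0 0 0;0 0 0 0 0",
)

```text
clock: 22.02
tool_pos: [0.4041, 0.2836, 0.1742]
eef_rot: [0.707, -0.0, -0.707, -0.0]
contact_force: [-0.5, -0.5, 6.0]
opening: 0.269
```

Contact with the mat. I'll ease off slightly and open the jaws gently.

carry_out(
  targets="0 -0.4 0 0 0;0 0 0 0 0;0.3 0 0 0 0;0.35 0 0 0 0;0.45 0 0 0 0;0.6 0 0 0 0;0.8 0 0 0 0;0.8 0 0 0 0;0.8 0 0 0 0;0.8 0 0 0 0",
)

```text
clock: 22.85
tool_pos: [0.4041, 0.2836, 0.1742]
eef_rot: [0.707, -0.0, -0.707, -0.0]
contact_force: [-0.4, 0.5, -0.5]
opening: 0.777
```

carry_out(
  targets="0.8 -3 0 0 0;0.8 -8 0 0 0;0.8 -15 0 0 0;0.8 -25 0 0 0;0.8 -30 0 0 0;0.8 -30 0 0 0;0.8 -25 0 0 0;0.8 -10 0 0 0;0.8 0 0 0 0;0.8 0 0 0 0",
)

```text
clock: 23.68
tool_pos: [0.404, 0.2837, 0.3209]
eef_rot: [0.708, 0.0, -0.707, -0.0]
contact_force: [0.3, -0.8, 0.7]
opening: 0.802
```

Run:
```python
from h import *
where()
for n in("wrist","scene","side"):
    p,d=eyes.snapshot(n);cv2.imwrite(f"pics/{n}12.png",p)
```

```text
t 23.68 pos [0.404  0.2837 0.3209] zyaw 179.99 xax [ 1.1e-03  9.0e-04 -1.0e+00] F [ 0.29 -0.79  0.73] M [0.02 0.05 0.03] op 0.802 q [-0.77  0.66  0.11  2.05 -0.16  0.44 -2.12]
```

View pics/wrist12.png

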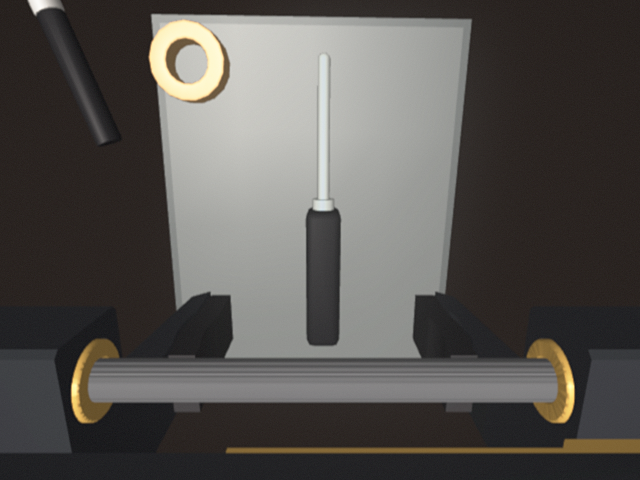

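View pics/side12.png

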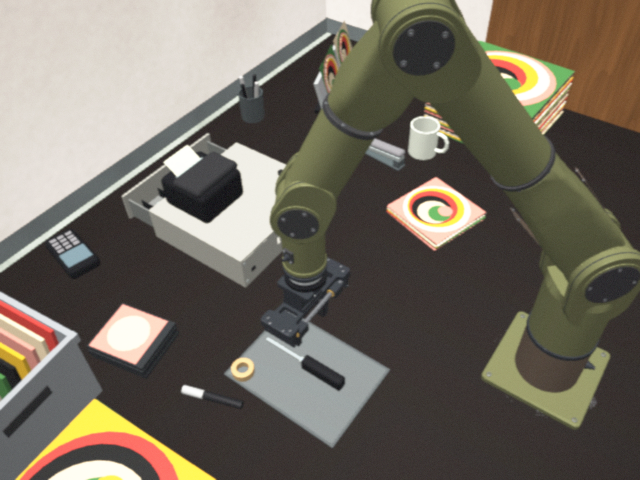

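View pics/scene12.png

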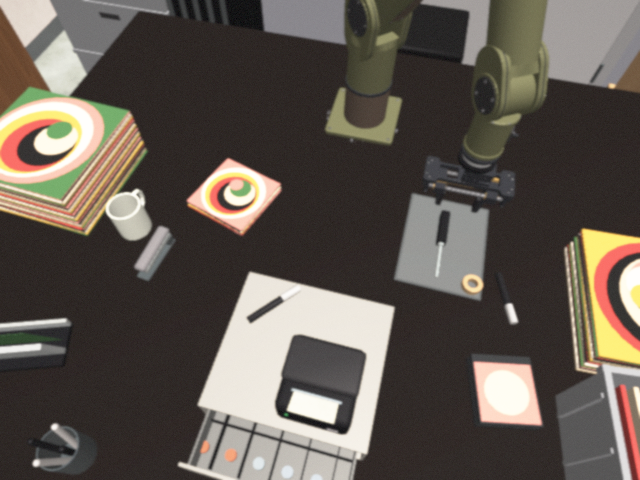

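The rod lies flat on the mat, from (323,345) to (323,55) in the wrist view. The drawer is open, and the bystanders are at their original pixels: tape (473,284), markers, mug and stapler. The gripper is clear.

```bash
python3 -c "
from plant import r
print(r.finish_job())"
```

```text
the job is handed in; nothing more can be done
None
```

The drawer is open, the rod is back on the mat, and the job was handed in at about 24 s of the 72 s allowed.

- **Finding the slot:** I touched the drawer's back beside the slot and slid sideways with 2–6 N. The rod dropped in at y ≈ 0.057 m, which matches where the side camera showed the opening.
- **Releasing the catch:** I pushed the tab about 6 mm against about 8–9 N. The drawer sprang open, and I drew the rod straight out.
- **Laying the rod back:** It met the mat with about 6–7 N just before I let go. It lies at yaw 0, about 10° different from how it lay at the start.

**Last checks:** the pictures show the drawer fully out, the rod flat on the mat clear of the tape, and the other objects where they started by eye. The gripper is raised and touching nothing. I judged the drawer opening from the picture and did not measure it. No checks failed or disagreed. One positioning correction before the grasp overshot by about 8 mm in free air, and I corrected it before going down.

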